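# Load the egg incubator tray

### The arm

A 7-joint arm with a two-finger parallel gripper is mounted at the origin on the work surface. World frame = base frame: x ahead of the robot, y to its left, z up, the work surface at z = 0. Lengths are in m, angles in rad, forces in N, time in s.
With the tool pointing down it reaches from about 0.4 to 0.9 m from the base axis. Payload 5.6 kg.
Tool frame: the origin (TCP) lies midway between the tips of the shut fingers; the grasp point (between the pads) lies 19 mm behind it; y points along the fingers, z is the direction in which the jaws open and shut, and the axes are right-handed (so a half turn about y gives the same grasp; the last joint's range is limited). The gripper opens to 92 mm and grips with 3 to 60 N. Pads are 20 mm wide; open, the fingers measure 128 mm over their backs; the gripper's body (75 mm by 189 mm) begins 69 mm behind the grasp point.
Start: joints at [1.301, 0.468, -0.012, 1.603, 0.006, 1.071, -0.056], TCP at [0.146, -0.633, 0.215] pointing down, gripper open.
Joint ranges: [-2.53, 2.53], [-0.31, 2.02], [-1.57, 1.55], [0.28, 2.44], [-1.29, 4.43], [0.15, 1.84], [-2.92, 2.92]. Speed limits (rad/s): [2.57, 2.57, 3.14, 3.14, 3.14, 3.14, 3.14].

### API

Orientations are given as a 3x3 rotation matrix whose columns are the frame's x, y, z axes.
In Python, from station import env, effector, solver, viewer, workorder, search_frame, tip_of gives the robot as it stands. Calls block until the motion is done:
- env.reach(position, orientation): joint-space move of the TCP to a pose.
- env.movel(position, frame=None, rate=0.15): straight line of the TCP; frame=None keeps the orientation; rate is the mean speed in m/s.
- env.goto_joints(angles): joint-space move.
- effector.release() and effector.grasp(squeeze=None): open the fingers fully, or close them until they stop; squeeze is the grip in N (None keeps the last).
- env.pause(seconds).
- solver.inverse_kinematics(position, orientation): joint angles nearest the present ones, or None.
- env.sense(): the state.
- viewer.read_camera(name): name is "side" or "top"; returns (picture, depth): 384x512x3 uint8, red, green, blue; 384x512 float32, m along the optical axis (not along the pixel's ray), 0 where there is no reading.
- viewer.camera_info(name): a dict with "intrinsics" (3x3 intrinsics, pixels), "dist_coeffs" ([k1, k2, p1, p2, k3] as OpenCV has them; the pictures are not rectified), "eye" and "rotation" of the camera in the world. Camera axes: x right, y up, looking along -z (the intrinsics and any distortion apply to the point x, -y, -z); pixel columns grow to the right and rows downward; lengths in m; the calibration is good to about 2 mm. A picture is of the moment at which its call begins. camera_info takes no time and is no camera call.
A pose or a line that the arm cannot do raises env.PlanningError and nothing moves.
- workorder.finish_job(): hands the job in, once; it reports no verdict.
Trained networks look in the newest picture that a camera, given by its name, has taken for a name from the list of things; names that differ only in an ending like _2 or _b are one class to them, and where a whole thing is asked for, a point or a joint stands for the part that bears it (a point fixed in the world has none). Each returns a list of dicts, best first, with "score" (0 to 1); they miss things now and then, are a little off and sometimes report something else, mostly with a low value. They report only what shows in the picture. A call takes as long as a camera call. They do not tell look-alikes from the thing itself.
- search_frame(camera, name): "at" ([x, y, z] in m, in world coordinates, good to about 4 mm: the middle of the surface that is visible of it).
- tip_of(camera, name): "at" ([x, y, z] in m, in world coordinates, good to about 4 mm: a listed point, or the origin of a listed thing).
The state is a dict: "t": time; "joint_positions": joint angles; "joint_velocities": joint speeds; "tau": joint torques, N m; "ee_pos": TCP position; "tcp_rot": TCP orientation; "wrist_force": force on the tool from outside, world axes, zero at the start; "moment": the same for the moment, N m; "gripper_width": finger opening in m.
Only numpy, scipy, OpenCV 4.12 (cv2) and the standard library are available. Lean on these libraries where they do the work, as an engineer would, in place of code of your own. Each camera call takes 0.05 s, during which the arm holds its last target.

### The job

Load the egg incubator: take the three white eggs from the blue rack and stand one upright (pointed end down, as they already are) in each of the three wells of the pulled-out tray, setting each down gently and not dropping it. Then slide the loaded tray slowly and fully home into the incubator. Leave the brown egg standing in the rack and do not disturb the bottle, culture flask or candling lamp.

Things in the scene. Friction and masses are not known exactly. Their poses are not given: they have to be found in the camera images.
- egg_a_mid (a point): White hen's egg standing upright in a rack seat, pointed end down: 64 mm tall, widest (46 mm diameter) 35 mm above its pointed end, about 65 g; the point is on its axis half-way up, z towards the blunt end. When seated in the rack or in a tray well this point is 17 mm above the seat's rim.
- egg_b_mid (a point): White hen's egg standing upright in a rack seat, pointed end down: 64 mm tall, widest (46 mm diameter) 35 mm above its pointed end, about 65 g; the point is on its axis half-way up, z towards the blunt end. When seated in the rack or in a tray well this point is 17 mm above the seat's rim.
- egg_c_mid (a point): White hen's egg standing upright in a rack seat, pointed end down: 64 mm tall, widest (46 mm diameter) 35 mm above its pointed end, about 65 g; the point is on its axis half-way up, z towards the blunt end. When seated in the rack or in a tray well this point is 17 mm above the seat's rim.
- egg_brown_mid (a point): Brown hen's egg standing upright in a rack seat, pointed end down: 64 mm tall, widest (46 mm diameter) 35 mm above its pointed end, about 65 g; the point is on its axis half-way up, z towards the blunt end. When seated in the rack or in a tray well this point is 17 mm above the seat's rim. It stays where it is.
- rack: Blue square egg rack, 170 x 170 mm, 28 mm tall, fixed to the table, with four seats 85 mm apart at x, y = +-42.5 mm in its frame; each seat is a round hole 42 mm wide and 15 mm deep, rim at the rack's top. Which egg stands in which seat varies. Origin: centre of its underside, x and y along its sides. Eggs stand clear of one another by 39 mm.
- incubator: White bench egg incubator with a clear roof, fixed: 350 mm wide (y), 250 mm deep (x), 110 mm high at the front and 130 mm at the rear, open at the front. Origin: on the table under the middle of its front face; x points into the incubator (the way the tray slides shut), y along its front face.
- tray (a joint): How far the grey three-well tray is pulled out, in m: 0 = fully home, at most 0.165; starts 0.13 to 0.16. It slides level, with about 2 N of friction plus a little drag, and stays where it is left. Its top is 34 mm above the table, 290 mm wide; behind the wells it runs on into the incubator.
- well0 (a point): Centre of the mouth of the left (+y) well of the tray (moves with the tray), 34 mm above the table, z up, x into the incubator: a round hole 42 mm wide, 15 mm deep. The wells lie in a row along y, 85 mm apart, 50 mm behind the tray's front edge. A seated egg's mid point is 17 mm above this point.
- well1 (a point): Centre of the mouth of the middle well of the tray (moves with the tray), 34 mm above the table, z up, x into the incubator: a round hole 42 mm wide, 15 mm deep. The wells lie in a row along y, 85 mm apart, 50 mm behind the tray's front edge. A seated egg's mid point is 17 mm above this point.
- well2 (a point): Centre of the mouth of the right (-y) well of the tray (moves with the tray), 34 mm above the table, z up, x into the incubator: a round hole 42 mm wide, 15 mm deep. The wells lie in a row along y, 85 mm apart, 50 mm behind the tray's front edge. A seated egg's mid point is 17 mm above this point.
- handle (a point): Centre of the orange handle bar of the tray: 150 mm along y, 14 mm thick along x, 30 mm tall (20 to 50 mm above the table), its middle 62 mm in front of the tray's front edge, held by two steel arms 65 mm either side of the middle. It can be pushed on its front (robot) side, or pinched from above; when the tray is home it is 62 mm in front of the incubator.
- bottle: Bystander: clear bottle with blue cap, 66 mm diameter, 150 mm tall; origin at the centre of its underside.
- flask: Bystander: clear culture flask with pink medium and orange cap, lying flat, 155 x 80 x 36 mm with cap along its +x; origin under the middle of its 110 mm long body.
- candler: Bystander: black candling lamp, 68 mm diameter foot, 115 mm tall; origin at the centre of its underside.
Things that resemble listed ones, but are neither listed nor needed, are in the scene too. Leave any yellow look-alike of the part that bears egg_brown_mid alone.

How it is judged:
By the outcome, as a careful person would: the job done as asked, in the order asked, and still so for the second after the job is handed in, with the robot touching nothing.
It also fails if it takes over 72 s, if anything falls off the work surface, if the arm or the gripper's body presses on something with over 40 N, if the wrist force passes 120 N, or if a joint passes its speed limit or range.

## Working session

There is one attempt and no reset: what is moved stays moved. The work goes in short steps, each a Python script; the robot and the scene stay as the last script left them, time stands still between calls to the robot, and variables do not carry over. Pictures are saved under pics/ and viewed, and the job is handed in when it is done.

```bash
ls; mkdir -p pics
python3 - <<'E'
from station import env, viewer, search_frame, tip_of
import cv2, numpy as np
for c in ("side","top"):
    p,d=viewer.read_camera(c); cv2.imwrite(f"pics/{c}0.png",cv2.cvtColor(p,cv2.COLOR_RGB2BGR)); np.save(f"pics/{c}0d.npy",d)
    i=viewer.camera_info(c); print(c,i)
s=env.sense();print(s['t'],s['ee_pos'],s['tcp_rot'],s['gripper_width'])
for c in ("top","side"):
    for n in ("egg_a_mid","egg_brown_mid","rack","well0","well1","well2","handle","incubator","bottle","flask","candler"):
        print(c,n,[(round(r['score'],2),np.round(r['at'],3).tolist()) for r in tip_of(c,n)])
E
```

```text
pics
side {'intrinsics': array([[433.42226134,   0.        , 256.60101982],
       [  0.        , 433.42226134, 196.75051228],
       [  0.        ,   0.        ,   1.        ]]), 'dist_coeffs': array([-0.11201038,  0.        ,  0.        ,  0.        ,  0.        ]), 'eye': array([0.4672377 , 1.02292732, 0.89576212]), 'rotation': array([[-0.99549119,  0.06383273, -0.07016177],
       [-0.09468526, -0.62462287,  0.77516513],
       [ 0.00565626,  0.77831334,  0.62785058]])}
top {'intrinsics': array([[402.20914356,   0.        , 256.98368715],
       [  0.        , 402.20914356, 194.76324506],
       [  0.        ,   0.        ,   1.        ]]), 'dist_coeffs': array([0.01553708, 0.        , 0.        , 0.        , 0.        ]), 'eye': array([ 0.43485889, -0.02160049,  1.5893884 ]), 'rotation': array([[ 0.02680782,  0.9957731 , -0.08784796],
       [-0.9993725 ,  0.02466173, -0.02542468],
       [-0.02315073,  0.08847442,  0.99580938]])}
0.1 [ 0.14599142 -0.6328608   0.21376087] [[-9.74405069e-01 -4.63340478e-04  2.24798901e-01]
 [-2.24799347e-01  1.47701664e-03 -9.74403957e-01]
 [ 1.1
[... 1032 characters left out ...]
, (0.57, [0.475, -0.452, -0.004])]
side well0 [(0.75, [0.608, -0.063, 0.034]), (0.72, [0.599, 0.024, 0.037]), (0.6, [0.614, -0.141, 0.036]), (0.3, [0.556, 0.304, 0.046])]
side well1 [(0.75, [0.608, -0.063, 0.034]), (0.72, [0.599, 0.024, 0.037]), (0.6, [0.614, -0.141, 0.036]), (0.3, [0.556, 0.304, 0.046])]
side well2 [(0.75, [0.608, -0.063, 0.034]), (0.72, [0.599, 0.024, 0.037]), (0.6, [0.614, -0.141, 0.036]), (0.3, [0.556, 0.304, 0.046])]
side handle [(0.78, [0.494, -0.071, 0.034]), (0.24, [0.472, 0.306, 0.038])]
side incubator [(0.92, [0.71, -0.049, -0.0])]
side bottle [(0.87, [0.722, 0.315, -0.002])]
side flask [(0.59, [0.475, -0.452, -0.005])]
side candler [(0.58, [0.359, 0.515, -0.002])]
```

View pics/top0.png

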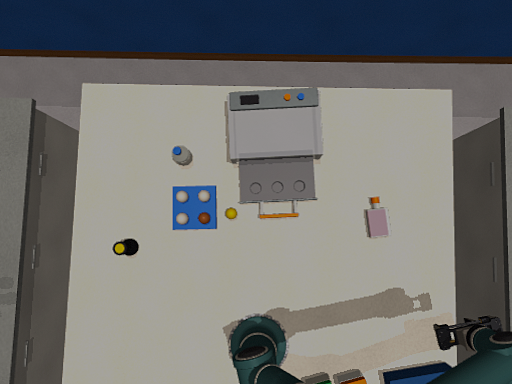

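View pics/side0.png

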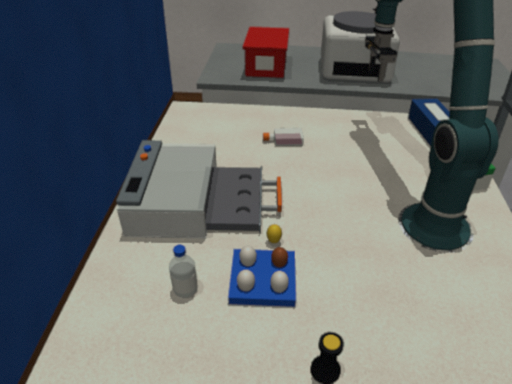

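In the top view the white eggs sit at about (182,196), (204,196) and (182,218), and the brown egg at (204,218). The yellow look-alike is at (231,213), the candler (yellow/black) at (125,247), and the wells at (256,188), (277,186) and (299,186). The handle is at (278,215). Next I'll refine these positions from the depth clouds.

```bash
cat > h.py <<'E'
from station import env, effector, solver, viewer, search_frame, tip_of
import cv2, numpy as np
from scipy.optimize import least_squares
def cloud(p,d,c):
    i=viewer.camera_info(c); h,w=d.shape
    u,v=np.meshgrid(np.arange(w),np.arange(h))
    n=cv2.undistortPoints(np.stack([u,v],-1).reshape(-1,1,2).astype(float),i["intrinsics"],i["dist_coeffs"]).reshape(h,w,2)
    P=np.stack([n[...,0]*d,-n[...,1]*d,-d],-1)
    P=P@i["rotation"].T+i["eye"]; P[d<=0]=np.nan
    return P
def fit_egg(P,xy,zc):
    m=(np.hypot(P[...,0]-xy[0],P[...,1]-xy[1])<0.03)&(P[...,2]>zc-0.008)
    Q=P[m]
    f=lambda q:(np.sqrt(((Q[:,0]-q[0])/.023)**2+((Q[:,1]-q[1])/.023)**2+((Q[:,2]-q[2])/np.where(Q[:,2]>q[2],.029,.035))**2)-1)*.023
    r=least_squares(f,[*xy,zc],loss='soft_l1',f_scale=.002)
    return r.x,len(Q),np.sqrt(np.mean(r.fun**2))
E
cat > m.py <<'E'
from h import *
for c in ("top","side"):
    p=cv2.cvtColor(cv2.imread(f"pics/{c}0.png"),cv2.COLOR_BGR2RGB); d=np.load(f"pics/{c}0d.npy")
    P=cloud(p,d,c)
    for n,xy in dict(A=(.561,.222),B=(.559,.305),C=(.475,.305),brown=(.479,.22),yel=(.497,.115)).items():
        x,k,r=fit_egg(P,xy,.048 if n!='yel' else .035); print(c,n,np.round(x,4),k,round(r,4))
    def box(m,name,lo,hi):
        m=m&(P[...,2]>lo)&(P[...,2]<hi); Q=P[m][:,:2]
        print(c,name,cv2.minAreaRect((Q*1000).astype(np.float32)),np.round(np.median(P[m][:,2]),4),len(Q), np.round(Q.mean(0),4))
    R,G,B=[p[...,k].astype(int) for k in range(3)]
    near=lambda x0,x1,y0,y1:(P[...,0]>x0)&(P[...,0]<x1)&(P[...,1]>y0)&(P[...,1]<y1)
    box((B>R+60)&near(.4,.65,.15,.38),'rack',.022,.034)
    box((R>B+70)&(R>G+35)&near(.4,.58,-.2,.06),'handle',.04,.06)
    ok=near(.52,.70,-.25,.12)&(P[...,2]<.027)&(P[...,2]>.008)
    for n,w in enumerate([(.6,.0245),(.605,-.061),(.6135,-.1415)]):
        m=ok&(np.hypot(P[...,0]-w[0],P[...,1]-w[1])<.03); Q=P[m]; print(c,'well',n,np.round(Q.mean(0),4),len(Q))
    # tray top outline and front edge
    m=near(.52,.70,-.25,.12)&(P[...,2]>.03)&(P[...,2]<.038)
    Q=P[m]; print(c,'tray z',np.median(Q[:,2]),cv2.minAreaRect((Q[:,:2]*1000).astype(np.float32)))
E
python3 m.py
python3 - <<'E'
import cv2
a=cv2.imread('pics/top0.png')[140:250,100:330]; b=cv2.imread('pics/side0.png')[150:310,200:310]
cv2.imwrite('pics/c0.png',cv2.resize(a,None,fx=3.4,fy=3.4,interpolation=cv2.INTER_CUBIC))
cv2.imwrite('pics/c1.png',cv2.resize(b,None,fx=3.5,fy=3.5,interpolation=cv2.INTER_CUBIC))
E
```

```text
top A [0.564  0.2255 0.0483] 111 0.002
top B [0.5596 0.3103 0.0482] 113 0.0023
top C [0.4749 0.3062 0.0482] 112 0.0019
top brown [0.4788 0.2214 0.0483] 114 0.0018
top yel [0.4997 0.1192 0.035 ] 110 0.0017
top rack ((518.3455810546875, 263.3645935058594), (167.00759887695312, 166.0248260498047), 2.8620071411132812) 0.0277 1217 [0.5169 0.2619]
top handle ((494.583251953125, -66.72691345214844), (12.296529769897461, 142.10302734375), 4.267948627471924) 0.0496 125 [ 0.4946 -0.0669]
top well 0 [0.6024 0.0284 0.0197] 93
top well 1 [ 0.6082 -0.0581  0.0186] 89
top well 2 [ 0.6148 -0.143   0.0187] 88
top tray z 0.033891911847642175 ((610.1403198242188, -61.030029296875), (179.6821746826172, 305.99462890625), 0.008366679772734642)
side A [0.5635 0.2239 0.0471] 240 0.0014
side B [0.559  0.3094 0.0468] 273 0.0013
side C [0.4737 0.3053 0.0467] 277 0.0013
side brown [0.478  0.2202 0.0469] 250 0.0014
side yel [0.499  0.1177 0.0339] 207 0.0014
side rack ((517.9376220703125, 267.01409912109375), (167.51022338867188, 172.5186004638672), 2.6357994079589844) 0.0266 1969 [0.5168 0.2811]
side handle ((494.261474609375, -62.38841247558594), (12.850208282470703, 147.16458129882812), 3.45454478263855) 0.0487 122 [ 0.4944 -0.0581]
side well 0 [0.6018 0.0154 0.02  ] 81
side well 1 [ 0.6083 -0.0705  0.0196] 68
side well 2 [ 0.6143 -0.1564  0.0197] 54
side tray z 0.033218478790353834 ((610.0037841796875, -46.33753967285156), (179.95372009277344, 326.8536682128906), 0.03143644705414772)
```

View pics/c0.png

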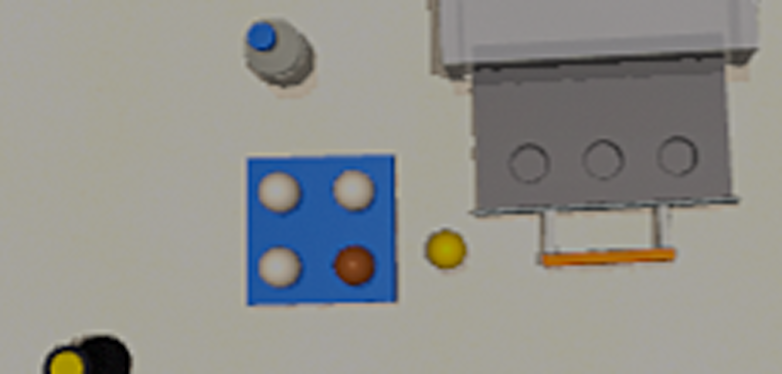

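View pics/c1.png

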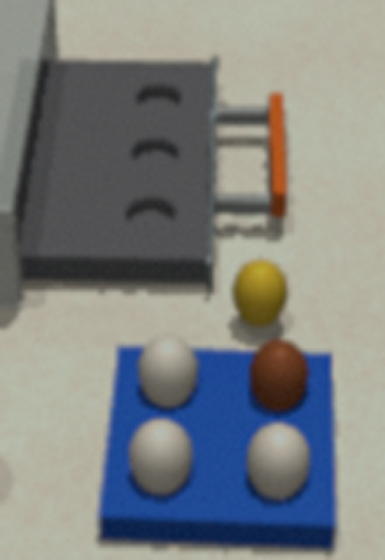

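Both cameras agree to about 2 mm, and the crops show the three white eggs in the two far seats and the near-left seat. The brown egg is at the near-right seat, and the yellow one is on the table outside the rack. I'll use diagonal jaws for clearance and start with egg A (0.564, 0.225), top pixel (204,196), going to well2.

```bash
cat >> h.py <<'E'
EGG=dict(A=(.5637,.2247),B=(.5593,.3098),C=(.4743,.3057))
W1=np.array([.6065,-.0587]); YAW=.073
TX=np.array([np.cos(YAW),np.sin(YAW)]); TY=np.array([-np.sin(YAW),np.cos(YAW)])
WELL=[W1+.085*TY,W1,W1-.085*TY]
def ori(a): 
    c,s=np.cos(a),np.sin(a); return np.array([[s,0,c],[-c,0,s],[0,-1,0.]])
O=ori(np.radians(-41.5)); HI=.145
def st(t=''):
    s=env.sense(); print(t,'t%.1f'%s['t'],np.round(s['ee_pos'],4),'F',np.round(s['wrist_force'],1),'w%.4f'%s['gripper_width']); return s
def pick(n):
    x,y=EGG[n]
    env.movel([x,y,HI],O,rate=.3) if env.sense()['ee_pos'][1]>-.3 else env.reach([x,y,HI],O)
    env.movel([x,y,.060],rate=.2); env.movel([x,y,.0315],rate=.06); st('down')
    effector.grasp(8); st('grasp'); env.movel([x,y,.055],rate=.06); env.movel([x,y,HI],rate=.2); return st('lift')
def place(k,dx=0,dy=0,z0=.0378):
    x,y=WELL[k]+np.array([dx,dy])
    env.movel([x,y,HI],rate=.25); env.movel([x,y,.062],rate=.15); env.pause(.2); f0=st('above')['wrist_force']
    z=.046; env.movel([x,y,z],rate=.04)
    while True:
        s=st(' z'); df=s['wrist_force'][2]-f0[2]
        if df>1.5 or z<=z0-.002: break
        z-=.002 if z>z0+.0021 else .001; env.movel([x,y,z],rate=.02)
    print('contact dF',df,'z',z)
def letgo(up=HI):
    effector.release(); s=st('rel'); x,y,_=s['ee_pos']
    env.movel([x,y,.1],rate=.1); env.movel([x,y,up],rate=.25)
def snap(c,name):
    p,d=viewer.read_camera(c); cv2.imwrite(f"pics/{name}.png",cv2.cvtColor(p,cv2.COLOR_RGB2BGR)); np.save(f"pics/{name}d.npy",d); return p,d
E
python3 - <<'E'
from h import *
for n in EGG: print(n, np.round(solver.inverse_kinematics([*EGG[n],.0315],O),2))
for w in WELL: print(np.round(solver.inverse_kinematics([*w,.036],O),2))
pick('A')
snap('top','liftA'); snap('side','liftAs')
E
python3 - <<'E'
import cv2,numpy as np
a=cv2.imread('pics/liftA.png')[140:250,150:330]; b=cv2.imread('pics/liftAs.png')[130:310,200:320]
cv2.imwrite('pics/c2.png',np.hstack([cv2.resize(a,(495,302)),cv2.resize(b,(201,302))]))
E
```

```text
A [ 0.09  0.78 -0.73  1.79  0.67  0.84 -1.69]
B [-0.1   0.79 -0.66  1.71  0.61  0.86 -1.75]
C [-0.11  0.71 -0.69  1.9   0.64  0.77 -1.88]
[ 0.26  0.68 -0.48  1.81  0.44  0.76 -1.18]
[ 0.34  0.67 -0.41  1.8   0.37  0.75 -0.98]
[ 0.48  0.7  -0.42  1.74  0.38  0.78 -0.85]
down t5.7 [0.5636 0.2249 0.0314] F [-0.3  0.1  0. ] w0.0918
grasp t6.5 [0.5637 0.2248 0.0315] F [ 0.2 -0.1  0.7] w0.0450
lift t7.7 [0.5633 0.224  0.1441] F [ 0.4 -0.7 -0.3] w0.0446
```

View pics/c2.png

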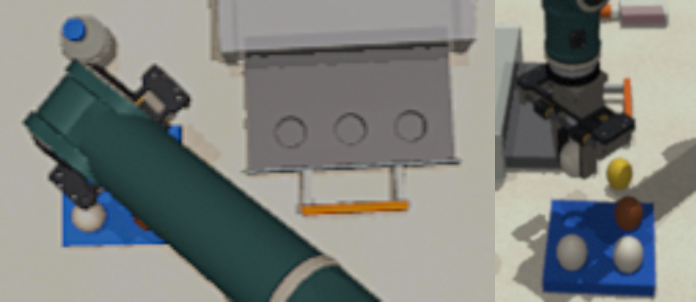

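The lift worked: the side view shows the egg upright in the jaws, with seat A empty and the other eggs and the brown one undisturbed. Placing it in well2.

```bash
python3 - <<'E'
from h import *
place(2)
snap('side','plA')
E
python3 - <<'E'
import cv2,numpy as np
b=cv2.imread('pics/plA.png')[120:310,190:340]
cv2.imwrite('pics/c3.png',cv2.resize(b,None,fx=3.2,fy=3))
E
```

```text
above t10.3 [ 0.6134 -0.1436  0.0632] F [-1.1  0.  -0.4] w0.0444
 z t10.8 [ 0.6126 -0.1433  0.0457] F [-0.7 -0.  -0.5] w0.0448
 z t11.1 [ 0.6127 -0.1435  0.044 ] F [-0.5 -0.  -0.4] w0.0448
 z t11.3 [ 0.6126 -0.1435  0.0419] F [ 0.5 -0.2 -0.6] w0.0446
 z t11.6 [ 0.6126 -0.1435  0.0398] F [ 0.3  0.3 -1.1] w0.0446
 z t11.8 [ 0.6126 -0.1435  0.0378] F [ 0.6 -0.8 -0.9] w0.0450
 z t12.1 [ 0.613  -0.1434  0.0374] F [-0.3 -0.4  3.2] w0.0449
contact dF 3.585449251630188 z 0.03699999999999999
```

View pics/c3.png

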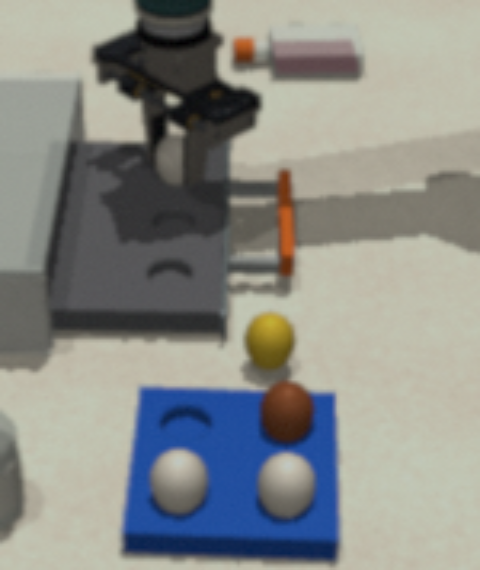

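Contact came at the expected seated height: TCP 0.0374 against 0.0378 expected. I'll release, check, and pick B.

Run:
```python
from h import *
letgo()
pick('B')
p,d=snap('side','r1'); P=cloud(p,d,'side'); print(fit_egg(P,WELL[2],.054))
place(1)
```

```text
rel t12.9 [ 0.6127 -0.1435  0.037 ] F [ 0.1 -0.1 -0.5] w0.0920
down t16.9 [0.5592 0.31   0.0314] F [ 0.3 -0.2  0.2] w0.0919
grasp t17.7 [0.5594 0.3098 0.0315] F [-0.3 -0.2  0. ] w0.0447
lift t18.9 [0.559  0.3091 0.1441] F [-0.1  0.2 -1. ] w0.0449
(array([ 0.61269949, -0.14347362,  0.054     ]), 0, np.float64(nan))
above t21.4 [ 0.6073 -0.0587  0.0631] F [ 0.9  0.2 -1.4] w0.0449
 z t22.0 [ 0.6064 -0.0586  0.0457] F [-0.2  0.1 -1. ] w0.0449
 z t22.2 [ 0.6065 -0.0587  0.044 ] F [ 0.8 -0.7 -1.3] w0.0446
 z t22.5 [ 0.6064 -0.0587  0.0419] F [ 0.  -0.7  0.4] w0.0450
contact dF 1.839607892381734 z 0.041999999999999996
  return _methods._mean(a, axis=axis, dtype=dtype,
  ret = ret.dtype.type(ret / rcount)
```

Run:
```python
import cv2,numpy as np
b=cv2.imread('pics/r1.png')[100:310,170:340]
cv2.imwrite('pics/c4.png',cv2.resize(b,None,fx=3,fy=2.8))
```

```text
(no output)
```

View pics/c4.png

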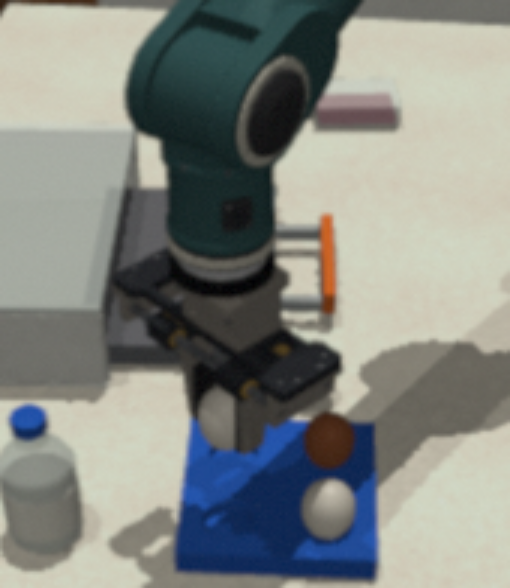

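The arm hid the tray in that picture, and the 1.8 N stop was only sensor noise. I'll carry on down with a higher threshold.

```bash
sed -i 's/df>1.5/df>2.3/; s/z0-.002: break/z0-.0012: break/' h.py
python3 - <<'E'
from h import *
x,y=WELL[1]
for z in (.040,.0385,.0378,.037):
    env.movel([x,y,z],rate=.02); s=st()
    if s['wrist_force'][2]>1.5: break
snap('side','r2')
E
python3 - <<'E'
import cv2,numpy as np
b=cv2.imread('pics/r2.png')[100:310,170:340]
cv2.imwrite('pics/c5.png',cv2.resize(b,None,fx=3,fy=2.8))
E
```

```text
t22.7 [ 0.6064 -0.0587  0.0398] F [-0.2 -0.2 -0.6] w0.0450
 t23.0 [ 0.6064 -0.0587  0.0384] F [-0.2 -0.3 -0.2] w0.0451
 t23.2 [ 0.6065 -0.0587  0.0378] F [-0.1  0.2 -0.2] w0.0448
 t23.5 [ 0.6068 -0.0585  0.0374] F [-1.   0.5  3.2] w0.0450
```

View pics/c5.png

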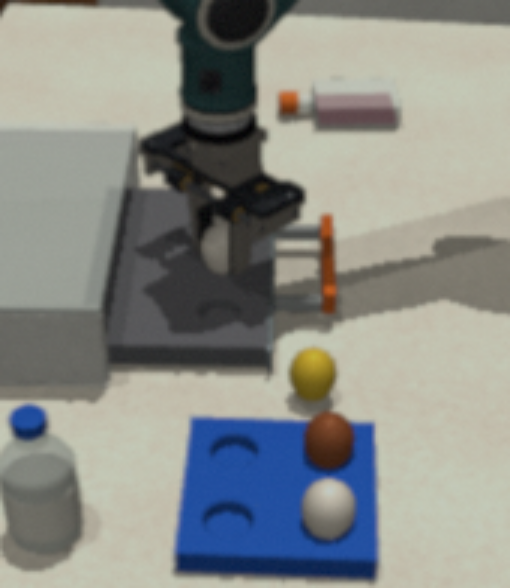

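```bash
python3 - <<'E'
from h import *
letgo()
pick('C')
p,d=snap('top','r3'); P=cloud(p,d,'top')
for k in (1,2): print(k,fit_egg(P,WELL[k],.054))
E
python3 - <<'E'
import cv2,numpy as np
b=cv2.imread('pics/r3.png')[130:260,150:340]
cv2.imwrite('pics/c6.png',cv2.resize(b,None,fx=4,fy=4))
E
```

```text
rel t24.4 [ 0.6065 -0.0587  0.037 ] F [-0.7  0.2 -0.1] w0.0918
down t28.1 [0.4741 0.3059 0.0314] F [0.5 0.3 0.1] w0.0920
grasp t28.9 [0.4744 0.3057 0.0315] F [-0.3  0.1  0.9] w0.0445
lift t30.0 [0.4741 0.3049 0.1442] F [-0.4  0.3 -0.7] w0.0449
1 (array([ 0.60707039, -0.0578906 ,  0.05423388]), 110, np.float64(0.0015881263654630197))
2 (array([ 0.61346357, -0.14206114,  0.05325729]), 111, np.float64(0.0020322173781957024))
```

View pics/c6.png

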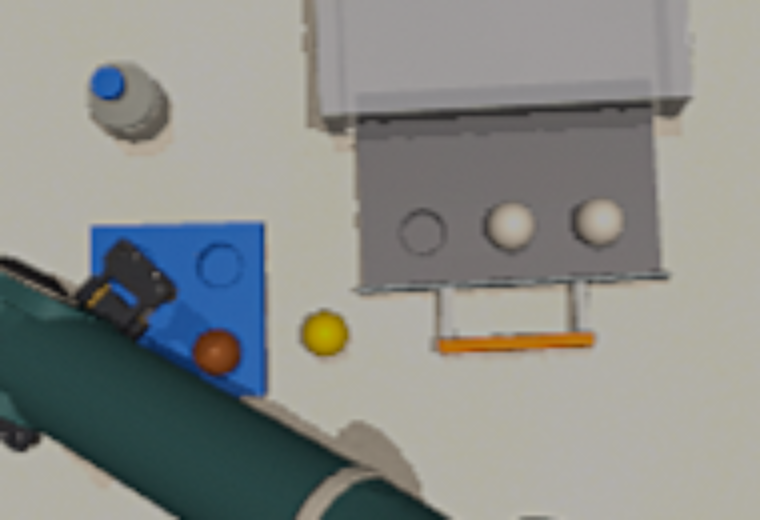

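Both eggs stand upright in the middle and right wells, with fits at z≈0.054 as expected. Placing C in well0.

Run:
```python
from h import *
place(0)
```

```text
above t32.3 [0.601  0.0262 0.0631] F [-0.2 -0.2 -0.9] w0.0449
 z t32.9 [0.6002 0.0262 0.0457] F [-0.  -0.2 -1. ] w0.0452
 z t33.1 [0.6003 0.0261 0.044 ] F [-0.1  0.1 -0.1] w0.0447
 z t33.4 [0.6002 0.0261 0.0419] F [ 0.5 -0.1 -1.6] w0.0448
 z t33.6 [0.6002 0.026  0.0398] F [-0.6 -0.  -1. ] w0.0452
 z t33.9 [0.6002 0.0261 0.0378] F [-0.4 -0.2  0.1] w0.0450
 z t34.1 [0.6006 0.0263 0.0375] F [-0.1  0.2  3.3] w0.0451
contact dF 4.16043796157462 z 0.03699999999999999
```

```bash
cat >> h.py <<'E'
HC=W1-.112*TX; OP=ori(YAW-np.pi/2)
E
python3 - <<'E'
from h import *
letgo()
s0=HC-.045*TX
print(solver.inverse_kinematics([*s0,.036],OP), solver.inverse_kinematics([*(HC+.14*TX),.036],OP))
env.reach([*s0,.145],OP); effector.grasp(8); st()
p,d=snap('top','r4'); P=cloud(p,d,'top')
for k in (0,1,2): print(k,fit_egg(P,WELL[k],.054))
snap('side','r4s')
E
python3 - <<'E'
import cv2,numpy as np
a=cv2.imread('pics/r4.png')[130:260,150:340]; b=cv2.imread('pics/r4s.png')[100:310,170:340]
cv2.imwrite('pics/c7.png',np.hstack([cv2.resize(a,(456,312)),cv2.resize(b,(253,312))]))
E
```

```text
rel t35.0 [0.6003 0.026  0.037 ] F [-0.3 -0.4  0. ] w0.0921
[ 0.69312494  0.57296572 -0.73659847  2.14982603  0.64549235  0.6502303
 -1.99584087] [ 0.50939274  0.78726541 -0.67500815  1.71221223  0.61947944  0.86711983
 -1.9349437 ]
 t38.2 [ 0.4499 -0.0702  0.145 ] F [0.4 0.4 0.1] w0.0002
0 (array([0.6015482 , 0.02729355, 0.05366223]), 109, np.float64(0.0017371413756018075))
1 (array([ 0.60726861, -0.05778373,  0.0533226 ]), 108, np.float64(0.0018338174167385768))
2 (array([ 0.61350747, -0.14204222,  0.05362384]), 111, np.float64(0.0020148894703734487))
```

View pics/c7.png

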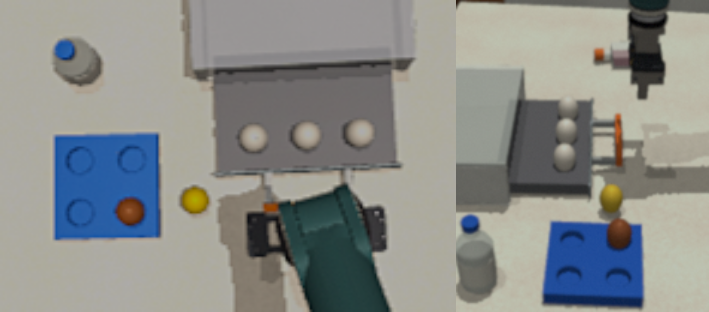

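All three wells are filled and the brown egg is still in its seat. Now the slow push.

Run:
```python
from h import *
g=lambda d,z=.036:[*(HC+d*TX),z]
env.movel(g(-.045),rate=.12); st('low')
env.movel(g(-.016),rate=.03); st('touch')
env.movel(g(.060),rate=.03); st('mid')
env.movel(g(.122),rate=.03); st('near')
```

```text
low t39.3 [ 0.4504 -0.0701  0.0365] F [ 0.1 -0.9  0.1] w0.0003
touch t40.4 [ 0.4785 -0.068   0.0358] F [-1.7 -0.1 -0.9] w-0.0000
mid t43.1 [ 0.5547 -0.0625  0.0361] F [-2.6  0.3 -1.5] w0.0008
near t45.3 [ 0.6165 -0.058   0.036 ] F [-1.3  1.4 -0.3] w0.0004
```

```bash
python3 - <<'E'
from h import *
d=.122
while d<.150:
    d+=.002; env.movel([*(HC+d*TX),.036],rate=.02); s=st('%.3f'%d)
    if -s['wrist_force'][:2]@TX>8: break
p,dd=snap('side','r5'); snap('top','r5t')
E
python3 - <<'E'
import cv2,numpy as np
a=cv2.imread('pics/r5t.png')[80:240,150:340]; b=cv2.imread('pics/r5.png')[100:310,100:340]
cv2.imwrite('pics/c8.png',np.hstack([cv2.resize(a,(380,320)),cv2.resize(b,(366,320))]))
E
```

```text
0.124 t45.6 [ 0.6187 -0.0579  0.036 ] F [-1.4  0.8 -0.2] w0.0001
0.126 t45.8 [ 0.6207 -0.0578  0.036 ] F [-0.8  1.2  0.1] w0.0002
0.128 t46.1 [ 0.6227 -0.0576  0.036 ] F [-0.8  0.3 -0.4] w0.0006
0.130 t46.3 [ 0.6247 -0.0576  0.036 ] F [-1.5 -0.1 -0.6] w0.0005
0.132 t46.6 [ 0.6267 -0.0574  0.036 ] F [-1.6 -1.  -0.9] w0.0003
0.134 t46.8 [ 0.6287 -0.0572  0.036 ] F [-0.2 -1.1 -0.4] w0.0009
0.136 t47.1 [ 0.6307 -0.057   0.036 ] F [-1.  -0.4 -0.2] w0.0009
0.138 t47.3 [ 0.632 -0.057  0.036] F [-4.3 -1.1  1.5] w0.0005
0.140 t47.6 [ 0.6321 -0.057   0.0359] F [-9.4 -1.8  7.3] w0.0004
```

View pics/c8.png

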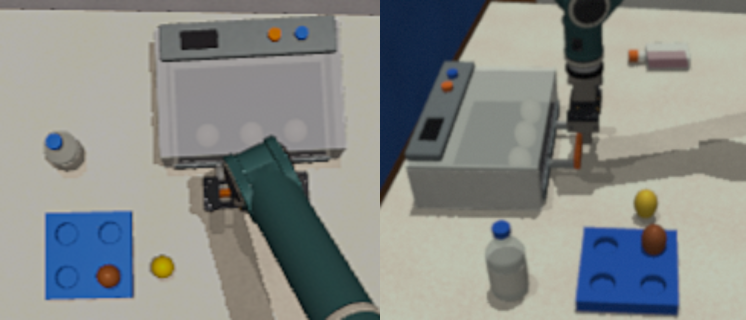

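It met a hard stop at TCP x=0.632. That puts the handle at about 0.649, which is 62 mm in front of the incubator, so the tray is home. I'll back off and verify.

```bash
python3 - <<'E'
from h import *
env.movel([*(HC+.06*TX),.036],rate=.08); env.movel([*(HC-.03*TX),.036],rate=.15); env.movel([*(HC-.03*TX),.2],rate=.2); env.reach([.40,-.25,.25],OP); s=st()
p,d=snap('top','r6'); snap('side','r6s'); P=cloud(p,d,'top')
R,G,B=[p[...,k].astype(int) for k in range(3)]
m=(R>B+70)&(R>G+35)&(P[...,2]>.04)&(P[...,2]<.06)&(P[...,1]<.06)&(P[...,1]>-.2)
print('handle',P[m].mean(0),m.sum())
for c in('top','side'):print(c,[(r['score'],np.round(r['at'],4)) for n in('handle','incubator') for r in tip_of(c,n)])
for n,xy,z in(('brown',(.478,.221),.048),('yel',(.499,.118),.035)): print(n,fit_egg(P,xy,z)[0])
E
python3 - <<'E'
import cv2,numpy as np
a=cv2.imread('pics/r6.png')[80:260,100:400]; b=cv2.imread('pics/r6s.png')[100:384,100:360]
cv2.imwrite('pics/c9.png',np.hstack([cv2.resize(a,(450,320)),cv2.resize(b,(320,320))]))
E
```

```text
t51.4 [ 0.4002 -0.2486  0.2493] F [-0.   0.4 -0.5] w0.0007
handle [ 0.64899627 -0.05494449  0.04925562] 133
top [(0.93, array([ 0.6541, -0.0518,  0.0329])), (0.19, array([ 0.5156,  0.2609, -0.0008])), (0.88, array([ 0.7148, -0.0533, -0.0042])), (0.58, array([ 0.6539, -0.0576,  0.0325]))]
side [(0.94, array([ 0.6483, -0.0604,  0.0367])), (0.88, array([ 0.7096, -0.0486,  0.0031]))]
brown [0.47904984 0.22135576 0.0478814 ]
yel [0.49953452 0.11910981 0.03404851]
```

View pics/c9.png

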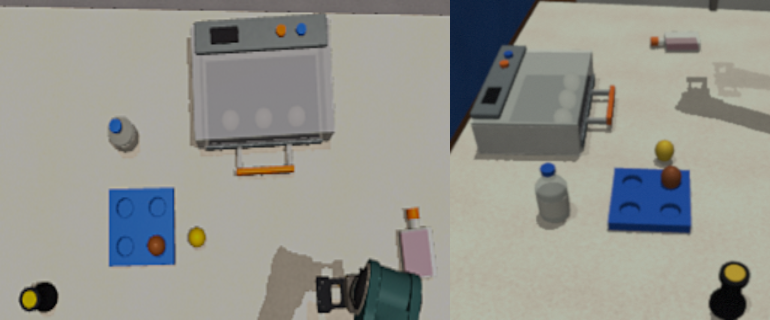

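The tray is home, three eggs show upright through the clear roof, and everything else is in place. Handing in.

```bash
python3 -c "
from station import workorder; print(workorder.finish_job())"
```

```text
the job is handed in; nothing more can be done
None
```

The job is handed in: all three white eggs are standing in the tray wells and the tray is pushed fully home. The last clock reading before the hand-in was 51.4 s, against the 72 s limit.

- **Eggs:** each was lowered until light contact at the expected seated height, about 3 N, and then released. Before the push, depth fits put all three within 2 mm of their wells. After it, they show upright through the clear roof.
- **Tray:** I pushed the handle at about 0.03 m/s, then in 2 mm steps to a hard stop at about 9 N. The handle then measured about 62 mm in front of the incubator in both cameras, which is the home position.
- **Bystanders:** the brown egg and the yellow look-alike measured within about 1 mm of where they started. The bottle, flask and lamp look unmoved in the pictures, but I did not measure them.

**Checks that failed or disagreed:**
- One look at the first placed egg failed because the arm blocked the view. A later top picture confirmed it.
- One early contact signal over the middle well was sensor noise, so I kept lowering to the real contact.

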